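Close the bayonet lid of the watch pressure tester

TASK

Close the watch pressure tester on the bench for a leak test: press its raised lid straight down until it is fully seated on the collar, then push the red-tipped handle round clockwise (seen from above) to the end of its slot so that the lid is locked. Only push: do not grip the handle, do not pull the lid up, and leave the bottle, the carton and the loupe where they stand.

Things in the scene. Friction and masses are not known exactly. Their poses are not given: they have to be found in the camera images.
- tester: Watch pressure tester, fixed to the bench: blue base 185 x 140 mm, 45 mm high; on it a clear upright chamber 100 mm across, topped by an aluminium collar 104 mm across (rim: see point collar). Origin: on the bench surface, on the common upright axis of chamber, lid and handle; z up. The base runs from 110 mm on -x to 75 mm on +x; a gauge under 95 mm high looks along -x.
- collar (a point): Centre of the collar's rim, 170 mm above the bench, on the axis; fixed. Two opposite L-shaped slots in the collar wall (9 mm wide straight down from the rim, then 60 degrees round) guide two brass pins of the lid. The lid over it is an aluminium cover 107 mm across, 10 mm thick, with a dark hub in the middle and a crossbar handle on the hub.
- lid (a joint): How far the lid is pressed down, m: 0 to 0.006 at the start (a gap of 20 to 14 mm between cover and rim), 0.020 when the cover sits on the rim; negative when pulled up. A tight seal holds it at any height; about 5 to 6 N of push moves it down, then it stops firmly. The handle can turn only when this is above 0.018.
- handle (a joint): Turn of the cover and handle, rad, growing clockwise seen from above: about 0 at the start (pins in the upright legs of the slots, play of 0.03 either way), 1.05 (60 degrees) at the end of the slots, up to 1.09 with the play. About 2 N at a handle end turns it; it stays where it is left.
- lid_top (a point): Centre of the flat black round press pad, 34 mm across, on top of the hub: the highest point of the tester, on its axis, 41 mm above the underside of the cover (so 231 mm above the bench with joint lid at 0, 211 mm when seated). Moves with the lid.
- handle_end_a (a point): Middle of one red end of the crossbar handle, 64 mm from the axis. The straight bar is 154 mm long over all, 14 x 14 mm; its red ends are 26 mm long, 16 x 16 mm, and stand out beyond the cover's edge. The point is at the bar's mid-height: 11 mm below lid_top, 20 mm above the cover's top (200 mm above the bench when seated). Moves and turns with the handle.
- handle_end_b (a point): Middle of the other red end of the same bar, on the far side of the axis, same sizes.
- bottle: White bottle with a cream cap, 48 mm across, 100 mm high, standing loose near the tester; origin at the centre of its underside. Leave it alone.
- carton: Small dark carton with an orange top, 36 x 56 x 70 mm high, standing loose near the tester; origin at the centre of its underside. Leave it alone.
- loupe: Watchmaker's aluminium eye loupe, a cone 38 mm across and 36 mm high, standing loose near the tester; origin at the centre of its underside. Leave it alone.
- bar: The crossbar handle itself, the part that is pushed (steel bar with a red end piece at each end; sizes under handle_end_a). Origin on the axis, at the underside of the cover, 30 mm below the bar's mid-height; it moves and turns with the lid. Its own y axis runs along the bar towards handle_end_a. It is to be pushed, not gripped.

How it is judged (in metres and radians):
On the way, in this order (a step that is already met when the one before it is completed fails the run):
1. the lid is pressed down onto the collar (within 2 mm) (value of joint lid above 0.018 m), for 0.2 s.
2. the handle is pushed clockwise to the end of the slot (within 4 degrees) (value of joint handle above 0.98 rad), for 0.2 s.
At the end, for the whole second after the job is handed in: The lid sits on the collar (pressed to within 2.5 mm of fully down), the handle stands within 4 degrees of the end of its 60 degree slot and is still, and bottle, carton and loupe stand upright within 15 mm of where they were (value of joint lid above 0.0175 m and value of joint handle above 0.98 rad and velocity of joint handle between -0.05 and 0.05 rad/s and distance of each of bottle, carton, loupe from where it was at the start of the episode below 0.015 m and angle between each of bottle, carton, loupe's own z axis and vertical below 0.2 rad); the robot touches nothing.
It fails at once if the lid is pulled up instead of pressed down (value of joint lid below -0.004 m).
It fails at once if the bottle, the carton or the loupe is lifted, pushed more than 15 mm or tipped (distance of any of bottle, carton, loupe from where it was at the start of the episode above 0.015 m or angle between any of bottle, carton, loupe's own z axis and vertical above 0.3 rad).
It fails at once if the handle is gripped while it turns (over 25 N between fingers and bar in mid-turn, where a push takes about 2 N) (contact force between the fingers and bar above 25 N and value of joint handle between 0.1 and 0.9 rad).
It also fails if it takes over 40 s, if anything falls off the work surface, if the arm or the gripper's body presses on something with over 40 N, if the wrist force passes 120 N, or if a joint passes its speed limit or range.

ROBOT

A 6-joint arm with a two-finger parallel gripper is mounted at the origin on the work surface. World frame = base frame: x ahead of the robot, y to its left, z up, the work surface at z = 0. Lengths are in mm, angles in rad, forces in N, time in s.
With the tool pointing down it reaches from about 350 to 1000 mm from the base axis. Payload 7.1 kg.
Tool frame: the origin (TCP) lies at the very end of the fingers, on their centre line; the grasp point (between the pads) lies 19 mm behind it; y points along the fingers, z is the direction in which the jaws open and shut, and the axes are right-handed (so a half turn about y gives the same grasp; the last joint's range is limited). The gripper opens to 85 mm and grips with 20 to 120 N. Pads are 22 mm wide; open, the fingers measure 114 mm over their backs; the gripper's body (76 mm by 85 mm) begins 54 mm behind the grasp point. The pads swing forward as they close: fully open they stand 13 mm farther back than shut.
Start: joints at [1.285, 0.423, 1.63, -0, 1.089, -0.019], TCP at [164.747, 602.879, 231.319] pointing down, gripper open.
Joint ranges: [-3, 3], [-0.9, 2.11], [0.09, 2.58], [-1.31, 4.45], [0.11, 2.69], [-2.54, 2.54]. Speed limits (rad/s): [2.39, 2.39, 3.01, 3.14, 3.14, 3.14].

INTERFACE

Orientations are given as a 3x3 rotation matrix whose columns are the frame's x, y, z axes.
In Python, from bench import monitor, vision, arm gives the robot as it stands.
- The arm moves only by the tool apply_moves, never from a script. Its argument "targets" is a list of rows, each a list of 3 entries, a list of its own where there are three numbers: the gripper command: -1 is shut, 1 is fully open, values between are in proportion, then the shift along the tool's x, y, z in mm, then the turn about the tool's y in rad. In form: [[grip, [x, y, z], turn], ...]. A call has 1 to 5 rows; each row shifts and turns the pose as measured when the row begins, along the tool's axes as they then stand; what a row does not reach is not made up. A row lasts 1/12 s, in which the tool goes at most 41.7 mm and 7.16 degrees, less where a joint would pass 70% of its speed; a pose out of reach is approached as far as the arm can. A call with a gripper value outside its range is refused whole. The fingers move at their own pace and stop on an object; "force" is the grip in N (left out, the last holds). Time passes only in rows, so rows that do not move let the fingers close. It gives the time, the measured TCP pose, the force and the opening at its end, in the units of the state.
- monitor.observe(): the state, without advancing time (a new reading comes with each control period).
- vision.read_camera(name): name is "side" or "top" or "wrist"; returns the picture (384x512x3 uint8, red, green, blue); there is no depth.
- vision.calibration(name): a dict with "intrinsics" (3x3 intrinsics, pixels), "view" (4x4, takes a point from world to camera coordinates); the wrist camera has in their place "T_tool_cam" (4x4, takes a point from camera to tool coordinates, whose origin is the TCP and whose axes are the tool frame's). Camera axes: x right, y down, z forward; pixel columns grow to the right and rows downward; lengths in mm; the calibration is good to about 2 mm. A picture is of the moment at which its call begins: read the wrist's pose just before it. calibration takes no time and is no camera call.
- arm.sign_off(): hands the job in, once; it reports no verdict.
The state is a dict: "clock": time; "qpos": joint angles; "dq": joint speeds; "effort": joint torques, N m; "tcp_pos": TCP position; "orientation": TCP orientation; "ft_force": force on the tool from outside, world axes, zero at the start; "wrist_torque": the same for the moment, N m; "gripper_width": opening from 0.0 (shut) to 1.0 (fully open).
Only numpy, scipy, OpenCV 4.12 (cv2) and the standard library are available. Lean on these libraries where they do the work, as an engineer would, in place of code of your own. Each camera call takes 0.05 s, during which the arm holds its last target. There are 200 camera calls.

## Working session

There is one attempt and no reset: what is moved stays moved. The work goes in short steps, Python scripts to look and compute and a tool call to move; the robot and the scene stay as the last step left them, time stands still between calls to the robot, and variables do not carry over. Pictures are saved under pics/ and viewed, about 8 in all and at most 12, crops included, and the job is handed in when it is done.

Besides the shell and the picture viewer there is one more tool, called after ">>>" as name(argument=value, ...), one argument or row to a line, values as JSON. apply_moves: Moves the arm, as the interface text tells. Its arguments: {"type":"object","properties":{"targets":{"type":"array","items":{"type":"array"}},"force":{"type":"number"}},"required":["targets"]}

```bash
mkdir -p pics; python3 - <<'E'
from bench import monitor, vision, arm
import cv2, numpy as np
s=monitor.observe(); print(s)
for n in ("side","top"):
    im=vision.read_camera(n); cv2.imwrite(f"pics/{n}0.png",im[:,:,::-1])
    c=vision.calibration(n); print(n,np.round(c["intrinsics"],1).tolist(),np.round(c["view"],3).tolist())
print(vision.calibration("wrist"))
E
```

```text
{'clock': 0.0, 'qpos': array([ 1.28498515e+00,  4.23844662e-01,  1.63068615e+00, -1.68666682e-05,
        1.08863251e+00, -1.90188996e-02]), 'dq': array([-2.98735443e-04,  1.15526357e-03,  3.26518087e-03,  1.73405811e-04,
       -4.72087870e-05,  9.79019821e-04]), 'effort': array([ 3.19645405e-03, -5.57377160e+01, -2.81747657e+01,  2.10878125e-04,
        7.39348208e-03,  3.03295633e-05]), 'tcp_pos': array([164.6087471 , 602.35912424, 230.54483078]), 'orientation': array([[ 9.64623599e-01, -4.28490583e-04,  2.63630668e-01],
       [-2.63631016e-01, -1.51116623e-03,  9.64622415e-01],
       [-1.49418586e-05, -9.99998766e-01, -1.57067001e-03]]), 'ft_force': array([-0.86980609,  0.6538417 , -0.65287367]), 'wrist_torque': array([ 0.03633211, -0.01903456,  0.03045502]), 'gripper_width': 0.9979972057593244}
side [[486.4, 0.0, 261.1], [0.0, 486.4, 193.2], [0.0, 0.0, 1.0]] [[-0.977, -0.212, -0.005, 603.361], [-0.141, 0.669, -0.729, 129.086], [0.159, -0.712, -0.684, 1153.873], [0.0, 0.0, 0.0, 1.0]]
top [[362.8, 0.0, 258.0], [0.0, 362.8, 196.8], [0.0, 0.0, 1.0]] [[0.021, -1.0, -0.014, 77.845], [-0.992, -0.019, -0.124, 605.42], [0.123, 0.017, -0.992, 1129.502], [0.0, 0.0, 0.0, 1.0]]
{'intrinsics': array([[269.36800912,   0.        , 257.59461623],
       [  0.        , 269.36800912, 195.43085127],
       [  0.        ,   0.        ,   1.        ]]), 'T_tool_cam': array([[ 3.65095483e-04,  9.56651440e-01,  2.91235108e-01,
        -7.45158466e+01],
       [-1.03544998e-03, -2.91234610e-01,  9.56651101e-01,
        -1.42666311e+02],
       [ 9.99999397e-01, -6.50828384e-04,  8.84236275e-04,
        -1.49514536e-01],
       [ 0.00000000e+00,  0.00000000e+00,  0.00000000e+00,
         1.00000000e+00]])}
```

View pics/top0.png

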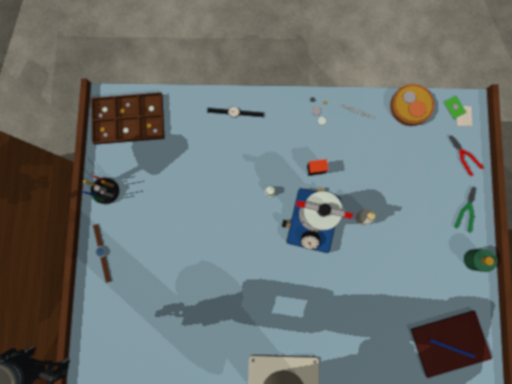

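View pics/side0.png

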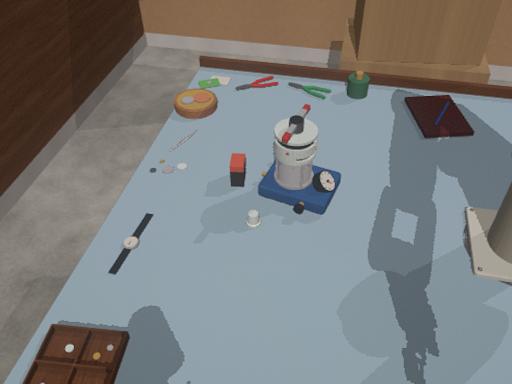

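The top view shows the tester at about (322,210), with red bar ends near (300,204) and (350,215). The bottle is at (367,216), the carton at (318,167) and the loupe at (270,190). In the side view the red ends are near (306,112) and (287,137), with the pad at (296,124). Next I'll triangulate them.

```bash
cat > h.py <<'E'
import cv2, numpy as np
from bench import monitor, vision
def P(n):
    c=vision.calibration(n); return c["intrinsics"]@c["view"][:3]
def tri(a,b):
    X=cv2.triangulatePoints(P("side"),P("top"),np.array(a,float).reshape(2,1),np.array(b,float).reshape(2,1)); return (X[:3]/X[3]).ravel()
def plane(n,uv,z):
    p=P(n); A=np.c_[p[:,0],p[:,1],-np.array([uv[0],uv[1],1.])]
    return np.linalg.solve(A,-(p[:,2]*z+p[:,3]))[:2]
def blobs(mask,mn=8):
    k,l,st,ce=cv2.connectedComponentsWithStats(mask.astype(np.uint8)); return [(ce[i].round(1).tolist(),st[i].tolist()) for i in range(1,k) if st[i,4]>=mn]
E
python3 - <<'E'
from h import *
for n,(r,c) in {"side":((95,165),(225,350)),"top":((150,260),(255,385))}.items():
    im=cv2.imread(f"pics/{n}0.png"); 
    cv2.imwrite(f"pics/{n}c.png",cv2.resize(im[r[0]:r[1],c[0]:c[1]],None,fx=6,fy=6,interpolation=2))
    hsv=cv2.cvtColor(im,cv2.COLOR_BGR2HSV); h,s,v=cv2.split(hsv)
    m=((h<9)|(h>170))&(s>140)&(v>80); k=np.zeros_like(m); k[r[0]:r[1],c[0]:c[1]]=1
    print(n,"red",blobs(m&k)); print("dark",blobs((v<60)&(k>0),15))
E
```

```text
side red [([306.5, 106.7], [303, 105, 7, 5, 24]), ([285.7, 136.9], [282, 132, 9, 11, 58]), ([237.4, 159.0], [231, 154, 14, 11, 143])]
dark [([295.9, 118.6], [290, 116, 13, 7, 34]), ([295.0, 146.3], [281, 143, 30, 6, 55])]
top red [([317.7, 166.1], [308, 160, 20, 13, 220]), ([300.5, 203.6], [297, 201, 8, 6, 42]), ([348.0, 214.8], [344, 212, 9, 6, 40])]
dark [([324.3, 209.3], [319, 204, 12, 11, 101]), ([284.3, 223.1], [283, 221, 4, 6, 17]), ([311.0, 234.1], [302, 231, 18, 9, 85])]
```

View pics/topc.png

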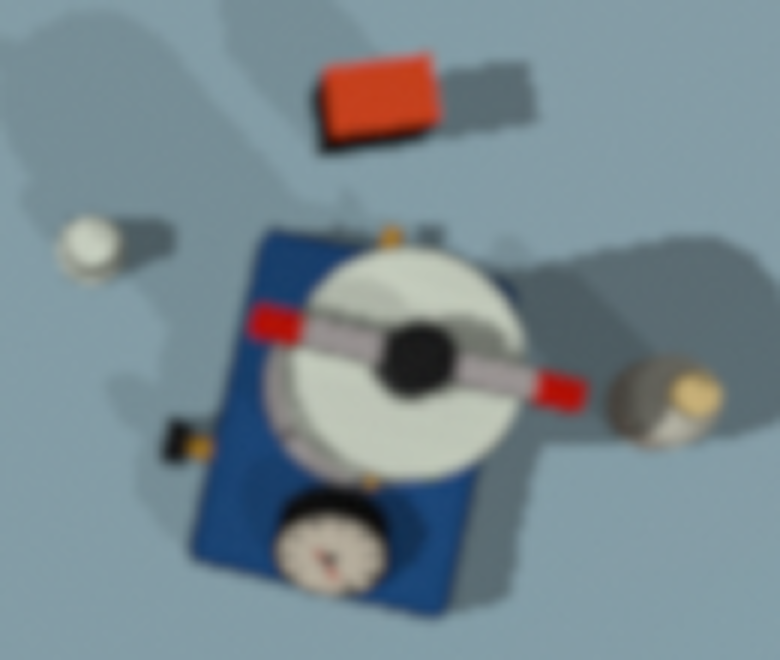

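View pics/sidec.png

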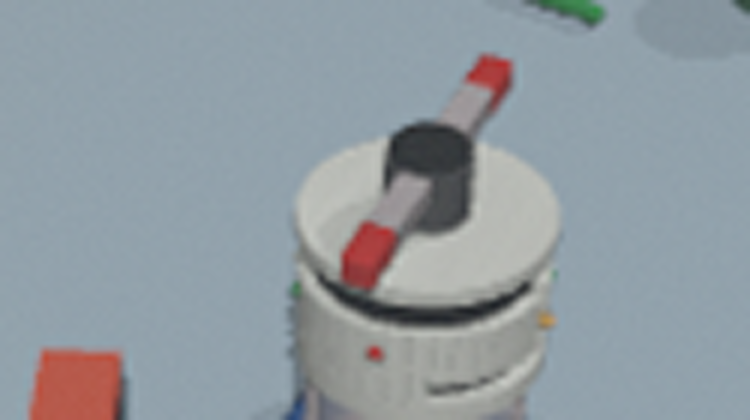

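The crops show the pad centre at top (324.3,209.5) and side (296.5,118.6). The red ends are at top (300.5,203.6) and (348.0,214.8), and side (285.7,136.9) and (306.5,107).

```bash
python3 - <<'E'
from h import *
pad=tri((296.2,118.4),(324.2,209.4)); a=tri((286,137),(300.5,203.6)); b=tri((306.5,107.2),(348,214.8))
print("pad",pad,"a",a,"b",b,"mid",(a+b)/2,np.linalg.norm(a-b))
pp=plane("top",(324.2,209.4),pad[2]);
for z in(225,228,231): print(z,plane("top",(324.2,209.4),z),plane("side",(296.2,118.4),z))
print("a,b plane",plane("top",(300.5,203.6),217),plane("top",(348,214.8),217))
print("bottle",plane("top",(370.5,215.5),100),"carton",plane("top",(318,166),70),"loupe",plane("top",(270,190),36))
E
```

```text
pad [550.49725468 -90.79039263 229.20286849] a [564.44303056 -28.7949437  217.91454031] b [ 536.1001782  -155.98860291  220.74914174] mid [550.27160438 -92.39177331 219.33184102] 130.3440799859615
225 [549.78533514 -91.55235218] [551.91993464 -96.91888386]
228 [549.50726381 -91.05196484] [551.34420378 -92.56625067]
231 [549.22919249 -90.5515775 ] [550.76847292 -88.21361747]
a,b plane [565.06037785 -28.85255724] [ 537.16254818 -156.82993556]
bottle [ 545.62288808 -251.5219328 ] carton [701.21369588 -98.14985236] loupe [626.80265194  51.40193466]
```

>>> apply_moves(
  targets=[
    [-1,[27,-14,-27],0],
    [-1,[27,-14,-27],0],
    [-1,[27,-14,-27],0],
    [-1,[27,-14,-27],0],
    [-1,[28,-10,-28],0],
  ],
)

```text
clock: 0.52
tcp_pos: [258.4, 433.8, 292.8]
orientation: [[0.967, -0.005, 0.255], [-0.255, -0.008, 0.967], [-0.002, -1.0, -0.009]]
ft_force: [1.1, 0.4, 1.2]
gripper_width: 0.302
```

>>> apply_moves(
  targets=[
    [-1,[29,0,-29],0],
    [-1,[29,0,-29],0],
    [-1,[29,0,-29],0],
    [-1,[29,0,-29],0],
    [-1,[29,0,-29],0],
  ],
)

```text
clock: 0.93
tcp_pos: [362.2, 252.7, 296.0]
orientation: [[0.968, -0.001, 0.252], [-0.252, -0.005, 0.968], [-0.0, -1.0, -0.005]]
ft_force: [0.5, 0.6, 0.4]
gripper_width: -0.0
```

>>> apply_moves(
  targets=[
    [-1,[29,0,-29],0],
    [-1,[29,0,-29],0],
    [-1,[29,0,-29],0],
    [-1,[29,0,-29],0],
    [-1,[29,0,-29],0],
  ],
)

```text
clock: 1.35
tcp_pos: [464.8, 71.2, 296.7]
orientation: [[0.968, -0.001, 0.251], [-0.251, -0.005, 0.968], [0.0, -1.0, -0.005]]
ft_force: [-0.0, 0.4, 0.2]
gripper_width: -0.002
```

>>> apply_moves(
  targets=[
    [-1,[28,0,-29],0],
    [-1,[28,0,-29],0],
    [-1,[28,0,-29],0],
    [-1,[27,5,-29],0],
    [-1,[8,10,-12],0],
  ],
)

```text
clock: 1.77
tcp_pos: [551.5, -93.5, 283.1]
orientation: [[0.967, 0.003, 0.255], [-0.255, -0.006, 0.967], [0.004, -1.0, -0.005]]
ft_force: [-0.7, 0.3, 0.9]
gripper_width: 0.0
```

>>> apply_moves(
  targets=[
    [-1,[0,0,0],0],
    [-1,[0,0,0],0],
  ],
)

```text
clock: 1.93
tcp_pos: [551.2, -97.2, 280.4]
orientation: [[0.966, -0.001, 0.26], [-0.26, -0.006, 0.966], [0.0, -1.0, -0.006]]
ft_force: [-0.9, -0.9, -0.3]
gripper_width: -0.001
```

```bash
python3 - <<'E'
from h import *
s=monitor.observe(); print(s["tcp_pos"],s["qpos"].round(2))
w=vision.read_camera("wrist")[:,:,::-1]; S=vision.read_camera("side")[:,:,::-1]
cv2.imwrite("pics/w1.png",w); 
a=cv2.resize(S[60:180,210:360],(480,384),interpolation=2)
cv2.imwrite("pics/m1.png",np.hstack([cv2.resize(w,(320,384)) if 0 else w[:, 100:412],a]))
c=vision.calibration("wrist"); T=np.eye(4); T[:3,:3]=s["orientation"]; T[:3,3]=s["tcp_pos"]
M=np.linalg.inv(T@c["T_tool_cam"])
for p in [(550,-91.5,229),(565,-29,219),(536,-155,219)]:
    q=c["intrinsics"]@(M@np.r_[p,1])[:3]; print(p,(q[:2]/q[2]).round(1))
E
```

```text
[551.22686439 -97.24345624 280.40208695] [-0.19  0.27  1.73 -0.01  1.14 -1.5 ]
(550, -91.5, 229) [264.8 211.3]
(565, -29, 219) [344.9 205. ]
(536, -155, 219) [183.9 210.4]
```

View pics/m1.png

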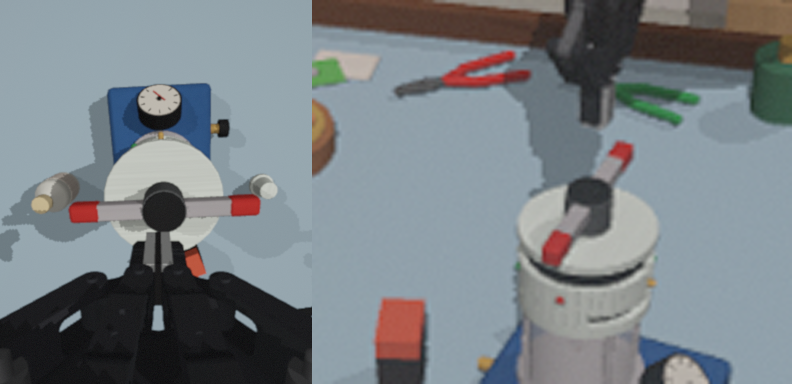

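The wrist view shows the pad at (264,208) and the red ends at about (345,205) and (184,211). All three are within about 3 px of my estimate. I'll centre over the pad and descend.

>>> apply_moves(
  targets=[
    [-1,[-2,15,5],0],
    [-1,[0,12,0],0],
    [-1,[0,8,0],0],
    [-1,[0,0,0],0],
    [-1,[0,0,0],0],
  ],
)

```text
clock: 2.45
tcp_pos: [549.1, -85.5, 246.1]
orientation: [[0.968, 0.001, 0.252], [-0.252, -0.005, 0.968], [0.002, -1.0, -0.005]]
ft_force: [-1.1, 0.2, 0.2]
gripper_width: -0.0
```

>>> apply_moves(
  targets=[
    [-1,[2,5,-4],0],
    [-1,[0,0,0],0],
    [-1,[0,0,0],0],
  ],
)

```text
clock: 2.7
tcp_pos: [550.6, -89.7, 241.7]
orientation: [[0.968, 0.002, 0.25], [-0.25, -0.006, 0.968], [0.003, -1.0, -0.005]]
ft_force: [0.4, 0.0, -0.1]
gripper_width: 0.003
```

>>> apply_moves(
  targets=[
    [-1,[0,5,-1],0],
    [-1,[0,4,0],0],
    [-1,[0,4,0],0],
    [-1,[0,4,0],0],
    [-1,[0,4,0],0],
  ],
)

```text
clock: 3.12
tcp_pos: [551.5, -91.6, 221.0]
orientation: [[0.968, 0.005, 0.251], [-0.251, -0.006, 0.968], [0.007, -1.0, -0.005]]
ft_force: [-2.7, 1.6, 6.2]
gripper_width: -0.004
```

>>> apply_moves(
  targets=[
    [-1,[0,4,0],0],
    [-1,[0,4,0],0],
    [-1,[0,4,0],0],
  ],
)

```text
clock: 3.37
tcp_pos: [551.8, -91.6, 210.3]
orientation: [[0.968, 0.006, 0.251], [-0.251, -0.006, 0.968], [0.007, -1.0, -0.004]]
ft_force: [-18.1, 3.6, 55.7]
gripper_width: -0.005
```

The lid bottomed out firmly at z≈210. I'll back off straight up and check.

>>> apply_moves(
  targets=[
    [-1,[0,1,0],0],
    [-1,[0,0,0],0],
    [-1,[0,-8,0],0],
    [-1,[0,-15,0],0],
    [-1,[0,-15,0],0],
  ],
)

```text
clock: 3.78
tcp_pos: [549.2, -91.0, 247.5]
orientation: [[0.968, -0.001, 0.251], [-0.251, -0.005, 0.968], [0.0, -1.0, -0.005]]
ft_force: [0.1, 0.2, 0.1]
gripper_width: -0.002
```

>>> apply_moves(
  targets=[
    [-1,[-20,-2,20],0],
    [-1,[-20,0,20],0],
    [-1,[-10,0,14],0],
    [-1,[0,0,0],0],
    [-1,[0,0,0],0],
  ],
)

```text
clock: 4.2
tcp_pos: [516.2, -25.3, 253.6]
orientation: [[0.967, 0.007, 0.253], [-0.253, -0.006, 0.967], [0.008, -1.0, -0.004]]
ft_force: [-0.1, -0.5, -0.7]
gripper_width: -0.002
```

```bash
python3 - <<'E'
from h import *
s=monitor.observe(); print(s["tcp_pos"],s["ft_force"])
w=vision.read_camera("wrist")[:,:,::-1]; S=vision.read_camera("side")[:,:,::-1]
a=cv2.resize(S[60:180,210:360],(480,384),interpolation=2)
cv2.imwrite("pics/m2.png",np.hstack([w[:, 100:412],a]))
E
```

```text
[516.17515893 -25.29129086 253.59072487] [-0.11945369 -0.48029419 -0.70633562]
```

View pics/m2.png

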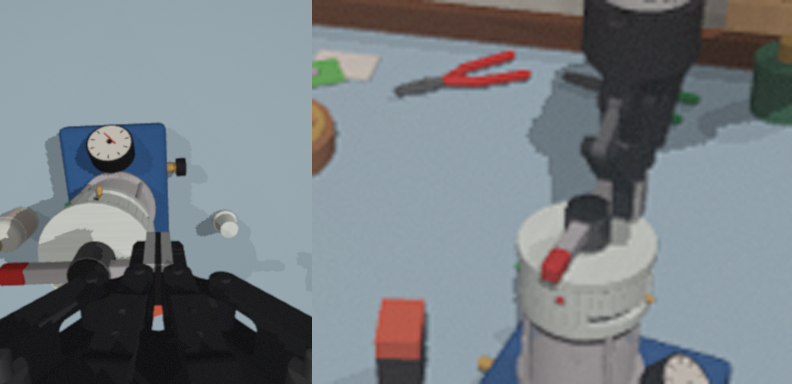

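The lid is seated: the dark gap is gone in the side view, and the near red end is at crop (556,265). Next, lower the fingers beside end a, on the robot's side.

>>> apply_moves(
  targets=[
    [-1,[15,8,8],0],
    [-1,[0,20,0],0],
    [-1,[0,18,0],0],
    [-1,[0,8,0],0],
    [-1,[0,0,0],0],
  ],
)

```text
clock: 4.72
tcp_pos: [537.8, -26.4, 198.5]
orientation: [[0.966, 0.011, 0.258], [-0.258, -0.007, 0.966], [0.013, -1.0, -0.004]]
ft_force: [0.3, 0.1, 0.4]
gripper_width: 0.001
```

>>> apply_moves(
  targets=[
    [-1,[0,0,0],0],
  ],
)

```text
clock: 4.8
tcp_pos: [537.9, -27.0, 198.2]
orientation: [[0.966, 0.01, 0.259], [-0.259, -0.007, 0.966], [0.012, -1.0, -0.004]]
ft_force: [-1.0, 1.2, 0.3]
gripper_width: 0.002
```

>>> apply_moves(
  targets=[
    [-1,[3,3,3],0.0],
    [-1,[4,0,1],0.04],
    [-1,[5,0,1],0.06],
    [-1,[6,0,1],0.08],
    [-1,[6,0,1.5],0.09],
  ],
)

```text
clock: 5.22
tcp_pos: [563.5, -28.2, 197.5]
orientation: [[0.857, 0.009, 0.516], [-0.516, -0.006, 0.857], [0.011, -1.0, -0.001]]
ft_force: [-0.9, 1.3, -1.6]
gripper_width: -0.002
```

>>> apply_moves(
  targets=[
    [-1,[6,0.5,1.6],0.1],
    [-1,[6,0,1.6],0.1],
    [-1,[6,0,1.6],0.1],
  ],
)

```text
clock: 5.47
tcp_pos: [581.6, -34.3, 198.6]
orientation: [[0.655, 0.009, 0.756], [-0.756, -0.005, 0.655], [0.009, -1.0, 0.003]]
ft_force: [-1.7, 0.8, -1.7]
gripper_width: -0.006
```

>>> apply_moves(
  targets=[
    [-1,[6,1,2],0.07],
    [-1,[6,0.5,2],0.07],
    [-1,[6,0,2],0.08],
  ],
)

```text
clock: 5.72
tcp_pos: [598.0, -44.8, 198.9]
orientation: [[0.463, 0.008, 0.886], [-0.886, -0.004, 0.463], [0.007, -1.0, 0.005]]
ft_force: [-1.3, 1.6, -1.3]
gripper_width: -0.006
```

>>> apply_moves(
  targets=[
    [-1,[5,1,1.3],0.07],
    [-1,[4,0,1],0.05],
    [-1,[3,0,0],0.02],
  ],
)

```text
clock: 5.97
tcp_pos: [606.8, -54.6, 199.8]
orientation: [[0.325, 0.01, 0.946], [-0.946, -0.003, 0.325], [0.006, -1.0, 0.008]]
ft_force: [-0.3, 1.9, -1.5]
gripper_width: 0.0
```

>>> apply_moves(
  targets=[
    [-1,[2,0.5,0],0],
    [-1,[3,0.5,0],0],
  ],
)

```text
clock: 6.13
tcp_pos: [608.4, -58.1, 199.6]
orientation: [[0.325, 0.009, 0.946], [-0.946, 0.0, 0.325], [0.003, -1.0, 0.009]]
ft_force: [-5.8, 16.6, 4.6]
gripper_width: -0.002
```

>>> apply_moves(
  targets=[
    [-1,[3,0,0],0],
    [-1,[3,0,0],0],
  ],
)

```text
clock: 6.3
tcp_pos: [608.3, -58.2, 199.8]
orientation: [[0.326, 0.004, 0.945], [-0.945, 0.011, 0.326], [-0.009, -1.0, 0.007]]
ft_force: [-3.6, 15.1, 2.5]
gripper_width: -0.003
```

It's a firm stop: about 16 N with no further motion. I'll back off and check.

>>> apply_moves(
  targets=[
    [-1,[0,0,0],0],
    [-1,[-6,0,1],0],
    [-1,[-12,0,2],0],
    [-1,[-10,-5,2],0],
    [-1,[0,-30,0],0],
  ],
)

```text
clock: 6.72
tcp_pos: [600.2, -27.0, 231.8]
orientation: [[0.33, -0.004, 0.944], [-0.944, 0.012, 0.33], [-0.013, -1.0, 0.0]]
ft_force: [-0.9, -0.2, -0.7]
gripper_width: 0.001
```

>>> apply_moves(
  targets=[
    [-1,[-20,-30,15],0],
    [-1,[-30,-20,15],0],
    [-1,[-30,-10,15],0],
    [-1,[-30,0,10],0],
    [-1,[0,0,0],0],
  ],
)

```text
clock: 7.13
tcp_pos: [618.6, 101.6, 305.2]
orientation: [[0.33, 0.009, 0.944], [-0.944, 0.012, 0.33], [-0.009, -1.0, 0.012]]
ft_force: [1.1, -0.6, 0.1]
gripper_width: -0.002
```

```bash
python3 - <<'E'
from h import *
s=monitor.observe(); print(s["tcp_pos"],s["ft_force"])
T=vision.read_camera("top")[:,:,::-1]; S=vision.read_camera("side")[:,:,::-1]
hsv=cv2.cvtColor(np.ascontiguousarray(T),cv2.COLOR_BGR2HSV); h,sa,v=cv2.split(hsv)
m=((h<9)|(h>170))&(sa>140)&(v>80); m[:, :255]=0; m[:, 385:]=0; m[:150]=0; m[260:]=0
print(blobs(m)); bl=[b for b in blobs(m)]
for b in bl:
  p=plane("top",b[0],200); d=p-[550,-91.5]; print(p,np.degrees(np.arctan2(d[1],d[0])))
a=cv2.resize(S[90:210,200:350],(400,320),interpolation=2); b=cv2.resize(T[150:260,255:385],(390,320),interpolation=2)
cv2.imwrite("pics/m3.png",np.hstack([b,a]))
E
```

```text
[618.62165213 101.61900101 305.22659925] [ 1.12532247 -0.57428515  0.1182513 ]
[([317.7, 166.1], [308, 160, 20, 13, 219]), ([316.7, 187.5], [315, 184, 5, 7, 28]), ([329.8, 232.9], [327, 229, 7, 9, 44])]
[673.05031333 -77.85290358] 6.328618851047384
[612.60122718 -75.1094371 ] 14.672113473844338
[ 488.08474847 -110.83255796] -162.65943002949103
```

View pics/m3.png

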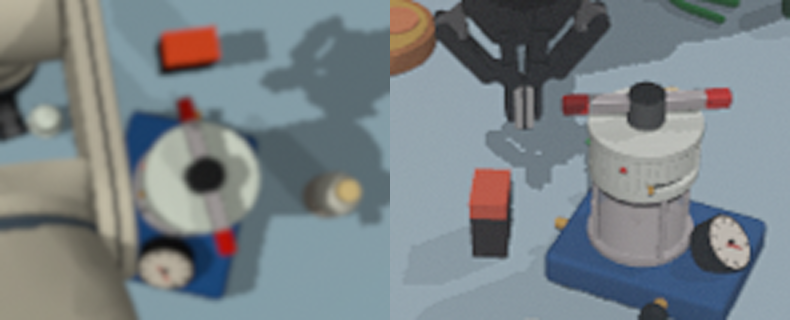

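The handle now stands at about 16–17°, against 77.7° at the start. That is a turn of about 61°, and the lid is seated. Carton, loupe and bottle haven't visibly moved, and the arm is clear.

```bash
python3 -c "
from bench import arm; print(arm.sign_off())"
```

```text
the job is handed in; nothing more can be done
None
```

I closed and locked the pressure tester, then handed the job in; the sign-off gives no verdict. I used the shut fingers only to push, and never gripped the handle.

- **Lid:** I pressed the pad down until it stopped firmly at about z = 210 mm, with 56 N vertical at the stop. In the side view the gap between cover and collar is gone.
- **Handle:** I pushed one red end clockwise with about 2 N until it reached a firm stop at about 16 N. The top camera then gave a turn of about 60 to 62° (about 1.05 to 1.08 rad). One red end may have been partly hidden by the arm in that picture, so the two ends differ by a couple of degrees. Both are past the 0.98 rad needed.
- **Bottle, carton and loupe:** The carton's position in the top view is the same as at the start. The bottle and loupe look unmoved, but I only judged those by eye.
- **Arm:** It ended clear of everything, with contact force near zero, at about 7 s of the 40 s allowed. No check failed.

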